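# Set the mortar specimens in their test fixtures

## Robot

A 6-joint arm with a two-finger parallel gripper is mounted at the origin on the work surface. World frame = base frame: x ahead of the robot, y to its left, z up, the work surface at z = 0. Lengths are in m, angles in rad, forces in N, time in s.
With the tool pointing down it reaches from about 0.325 to 0.9 m from the base axis. Payload 6.1 kg.
Tool frame: the origin (TCP) lies on the mounting face of the last link; the fingertips stand 173 mm ahead of it and the grasp point (between the pads) lies 155 mm ahead of it (env.pinch_z is the distance from the TCP to the grasp point, in m); z points along the fingers, y is the line along which they close (so a half turn about z gives the same grasp; the last joint's range is limited). The gripper opens to 85 mm and grips with 20 to 120 N. Pads are 22 mm wide; open, the fingers measure 114 mm over their backs; the gripper's body (76 mm by 85 mm) begins 54 mm behind the grasp point. The pads swing forward as they close: fully open they stand 13 mm farther back than shut.
Start: joints at [-1.324, 0.22, 1.526, -0, 1.395, -0.126], TCP at [0.228, -0.582, 0.405] pointing down, gripper open.
Joint ranges: [-2.98, 2.98], [-0.91, 2.08], [0.09, 2.57], [-1.24, 4.39], [0.2, 2.65], [-2.68, 2.68]. Speed limits (rad/s): [2.57, 2.57, 3.01, 3.14, 3.14, 3.14].

## Interface

Orientations are given as a unit quaternion [w, x, y, z].
In Python, from cell import telemetry, get_image, get_calibration, env gives the robot as it stands. The module is installed in compiled form; this text tells all that it offers.
- The arm moves only by the shell command python3 -m handwheel 'ROWS'. ROWS is JSON, a list of rows, each an object with "linear": the shift along the tool's x, y, z in mm, a list of three; "twist": the turn about the tool's z in degrees; "claw": the finger opening in mm, from 0 to 85.4. A call has 1 to 8 rows; each row shifts and turns the commanded pose from where the row before left it, along the tool's axes as they then stand; what a row does not reach is not made up. A row lasts 1/10 s, in which the tool goes at most 50 mm and 8.59 degrees, less where a joint would pass 70% of its speed; a pose out of reach is approached as far as the arm can. A call with a gripper value outside its range is refused whole. The fingers move at their own pace and stop on an object; the grip force is fixed at half the most. Time passes only in rows, so rows that do not move let the fingers close. It gives the time, the measured TCP pose, the force, the opening and the grip force at its end, in the units of the state.
- telemetry.state(): the state, without advancing time (a new reading comes with each control period).
- get_image(name): name is "scene" or "top" or "wrist"; returns the picture (400x640x3 uint8, blue, green, red); there is no depth.
- get_calibration(name): a dict with "fx", "fy", "cx", "cy" (pixels), "view" (4x4, takes a point from world to camera coordinates). Camera axes: x right, y down, z forward; pixel columns grow to the right and rows downward; lengths in m; the calibration is good to about 2 mm. A picture is of the moment at which its call begins: read the wrist's pose just before it. get_calibration takes no time and is no camera call; for the wrist camera it gives the pose at the moment of the call.
- env.job_done(): hands the job in; it is judged then, once.
The state is a dict: "time_s": time; "q": joint angles; "qd": joint speeds; "effort": joint torques, N m; "tcp_pos": TCP position; "tool_rot": TCP orientation; "wrist_force": force on the tool from outside, world axes, zero at the start; "wrist_torque": the same for the moment, N m; "gripper_width": finger opening in m; "finger_force": force on a finger pad.
Only numpy, scipy, OpenCV 4.12 (cv2) and the standard library are available. Lean on these libraries where they do the work, as an engineer would, in place of code of your own. Each camera call takes 0.05 s, during which the arm holds its last target. There are 200 camera calls.

## Task

Get the four mortar specimens ready for testing: put each one into the open lower fixture made for it - the bar centred and in line across the two rollers of the bending jig, the cylinder upright on the rubber pad in the steel cup, the cube square inside the square frame on the round plate, and the disc flat inside the ring of the permeability cell base. Set each down gently so that it sits fully home, and never drop one or knock one over.

Things in the scene. Friction and masses are not known exactly. Their poses are not given: they have to be found in the camera images.
- prism: Grey hardened-mortar bar (prism specimen), 40 x 160 x 40 mm high, about 0.56 kg, lying on the bench. Origin at the centre of its underside, z up. Its y axis runs along its length, x across its 40 mm width.
- cylinder: Grey hardened-mortar cylinder specimen, 50 mm diameter, 100 mm tall, about 0.43 kg, standing on end. Origin at the centre of its underside, z up. 
- cube: Grey hardened-mortar cube specimen, 50 mm edges, about 0.28 kg. Origin at the centre of its underside, z up. x and y are square to its side faces.
- disc: Grey hardened-mortar disc specimen, 64 mm diameter, 35 mm high, about 0.25 kg, lying flat. Origin at the centre of its underside, z up. 
- bending_jig: Bending jig for the bar. Fixed mid-grey steel plate 76 x 184 x 16 mm; two bright 12 mm rollers lie along its x at y = +-50 mm, tops at z = 38 mm: the bar's seat, bar along jig y. At the roller ends are aluminium lugs (|y| 42 to 58 mm, tops z = 46 mm), inner faces 52 mm apart in x. Between the rollers (|y| < 39 mm) nothing above the plate. Origin: centre of underside, z up.
- pad_cap: Cup for the cylinder. Fixed plain steel ring, 84 mm outside, 62 mm inside, rim 24 mm above the bench, floored by a black rubber pad whose top, the seat, is 12 mm above the bench. Origin: centre of underside, z up.
- cube_platen: Bearing plate for the cube. Fixed round bright steel plate, 124 mm diameter, 18 mm thick (its top is the seat), with a dark square locating frame on it: 62 x 62 mm inside, 80 mm outside, top at z = 25 mm. Any quarter turn of the cube will do. Origin: centre of underside, z up; x and y square to the frame's sides.
- cell_base: Permeability cell base for the disc. Fixed round aluminium flange, 128 mm diameter, 14 mm thick (its top is the seat), six dark bolt holes, a small brass hose barb out of its side towards +x, and a raised aluminium ring 96 mm outside, 76 mm inside, top at z = 21 mm. Origin: centre of underside, z up.
There are look-alikes about, which are no part of the job. Leave any blue or brown look-alike of the cylinder alone. What is shaped like the pad_cap but turquoise is not meant.

How it is judged:
By the outcome, as a careful person would: the job done as asked, in the order asked, and still so for the second after the job is handed in, with the robot touching nothing.
It also fails if it takes over 99 s, if anything falls off the work surface, if the arm or the gripper's body presses on something with over 40 N, if the wrist force passes 120 N, or if a joint passes its speed limit or range.

## Working session

There is one attempt and no reset: what is moved stays moved. The work goes in short steps, Python scripts to look and compute and a shell command to move; the robot and the scene stay as the last step left them, time stands still between calls to the robot, and variables do not carry over. Pictures are saved under pics/ and viewed, at most 14 in all, crops included, and the job is handed in when it is done.

```bash
mkdir -p pics
cat > h.py <<'E'
import cv2,numpy as np
from cell import telemetry,get_image,get_calibration,env
def snap(n,f):
    c=get_calibration(n); im=get_image(n); cv2.imwrite('pics/%s.png'%f,im); np.save('pics/%s.npy'%f,np.array([c['fx'],c['fy'],c['cx'],c['cy']]+list(np.array(c['view']).ravel()))); return im
def ray(f,u,v,z):
    a=np.load('pics/%s.npy'%f); V=a[4:].reshape(4,4); R=V[:3,:3];t=V[:3,3]
    o=-R.T@t; d=R.T@np.array([(u-a[2])/a[0],(v-a[3])/a[1],1]); return o+d*(z-o[2])/d[2]
def proj(f,p):
    a=np.load('pics/%s.npy'%f); V=a[4:].reshape(4,4); c=V[:3,:3]@np.array(p)+V[:3,3]; return np.array([a[0]*c[0]/c[2]+a[2],a[1]*c[1]/c[2]+a[3]])
E
python3 - <<'E'
from h import *
for n in('top','scene'):snap(n,n+'0')
s=telemetry.state();print({k:np.round(s[k],3) for k in s}); print(np.round(np.load('pics/top0.npy'),3), env.pinch_z)
E
```

```text
{'time_s': np.float64(0.1), 'q': array([-1.324,  0.221,  1.528, -0.   ,  1.395, -0.126]), 'qd': array([-0.   , -0.003, -0.002,  0.   ,  0.001,  0.   ]), 'effort': array([ 0.0000e+00, -4.9824e+01, -3.9055e+01, -0.0000e+00,  6.0000e-03,
        0.0000e+00]), 'tcp_pos': array([ 0.228, -0.582,  0.404]), 'tool_rot': array([-0.001,  0.983,  0.185, -0.   ]), 'wrist_force': array([ 0.097, -1.002, -0.165]), 'wrist_torque': array([-0.005,  0.021, -0.026]), 'finger_force': np.float64(0.0), 'gripper_width': np.float64(0.085)}
[ 4.65494e+02  4.65494e+02  3.19179e+02  2.02888e+02 -2.00000e-02
 -1.00000e+00  2.00000e-02 -1.30000e-02 -9.97000e-01  1.90000e-02
 -7.70000e-02  4.74000e-01  7.70000e-02 -2.20000e-02 -9.97000e-01
  1.11500e+00  0.00000e+00  0.00000e+00  0.00000e+00  1.00000e+00] 0.1547
```

View pics/top0.png

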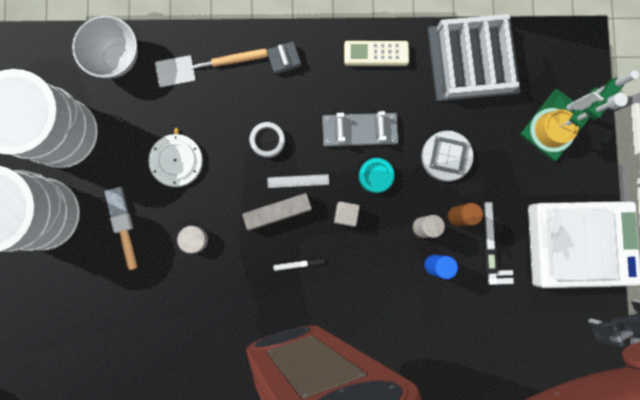

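View pics/scene0.png

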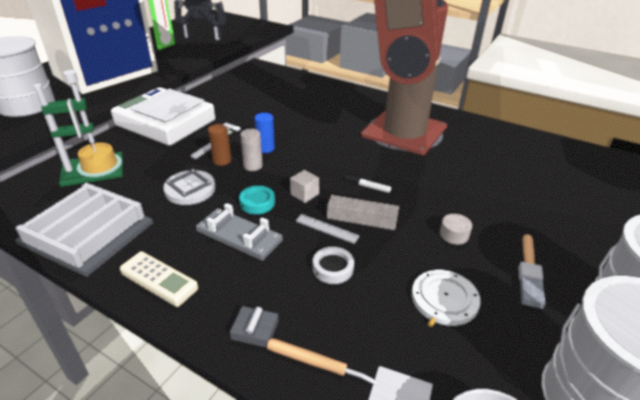

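Top view: cell base at (175,160), pad_cap (267,140), jig (360,130), platen (447,156), prism (277,212), cube (347,214), disc (192,239), grey cylinder (429,227) between brown (465,215) and blue (441,266). The turquoise ring is at (377,175).

Run:
```python
from h import *
im=cv2.imread('pics/top0.png');g=im.max(2)
_,m=cv2.threshold(g,85,255,0)
n,l,st,ce=cv2.connectedComponentsWithStats(m)
a=np.load('pics/top0.npy');V=a[4:].reshape(4,4);print('cam',-V[:3,:3].T@V[:3,3])
for nm,(u,v),z in [('prism',(277,212),.04),('cyl',(429,227),.1),('cube',(347,214),.05),('disc',(192,239),.035),('jig',(360,140),.016),('cap',(254,140),.024),('platen',(426,156),.018),('cell',(155,160),.014),('brown',(465,215),.1),('blue',(441,266),.1)]:
    i=l[v,u]
    c=max(cv2.findContours((l==i).astype(np.uint8),0,2)[0],key=cv2.contourArea)
    r=cv2.minAreaRect(c);b=cv2.boxPoints(r)
    P=np.array([ray('top0',*p,z)[:2] for p in b]); C=P.mean(0)
    e=P[1]-P[0];f=P[2]-P[1];L=e if np.hypot(*e)>np.hypot(*f) else f
    print(nm,i,C.round(3),'sz',np.hypot(*e).round(3),np.hypot(*f).round(3),'long axis deg',np.degrees(np.arctan2(L[1],L[0])).round(1))
c=get_calibration('wrist');print(np.round(np.array(c['view']),3),c['fx'],c['cx'],c['cy'])
```

```text
cam [0.3861669  0.00239608 1.1482567 ]
prism 16 [0.454 0.081] sz 0.162 0.043 long axis deg -72.5
cyl 20 [ 0.41  -0.265] sz 0.073 0.05 long axis deg -91.1
cube 17 [ 0.445 -0.085] sz 0.054 0.055 long axis deg -100.6
disc 21 [0.392 0.283] sz 0.069 0.066 long axis deg -91.1
jig 8 [ 0.659 -0.126] sz 0.186 0.085 long axis deg -88.6
cap 9 [0.633 0.104] sz 0.086 0.087 long axis deg 179.2
platen 11 [ 0.585 -0.34 ] sz 0.13 0.128 long axis deg -90.9
cell 10 [0.586 0.328] sz 0.131 0.134 long axis deg -136.0
brown 18 [ 0.437 -0.351] sz 0.078 0.048 long axis deg -91.1
blue 22 [ 0.321 -0.291] sz 0.054 0.077 long axis deg -109.6
[[ 0.364 -0.932 -0.    -0.624]
 [-0.899 -0.351  0.261 -0.033]
 [-0.243 -0.095 -0.965  0.378]
 [ 0.     0.     0.     1.   ]] 295.0828121884613 320.38503577095236 198.07660817024828
```

```bash
cat >> h.py <<'E'
def plan(x,y,z,phi,via=''):
    "twist then shift (tool mm) to reach TCP x,y,z with tool-x heading phi deg"
    from scipy.spatial.transform import Rotation as Ro
    s=telemetry.state();w,a,b,c=s['tool_rot'];X=Ro.from_quat([a,b,c,w]).as_matrix()
    p0=np.degrees(np.arctan2(X[1,0],X[0,0]));d=np.array([x,y,z])-s['tcp_pos'];f=np.radians(phi)
    print('t',round(s['time_s'],2),'phi',p0.round(2),'twist',round(-((phi-p0+180)%360-180),2),'shift',(1e3*np.array([d[0]*np.cos(f)+d[1]*np.sin(f),d[0]*np.sin(f)-d[1]*np.cos(f),-d[2]])).round(1),'tilt',X[:,2].round(3),'q',np.round(s['q'],2),'w',round(s['gripper_width'],4))
E
python3 -m handwheel '[{"linear":[0,0,0],"twist":-8.5,"claw":85},{"linear":[0,0,0],"twist":-8.5,"claw":85},{"linear":[0,0,0],"twist":-8.5,"claw":85},{"linear":[0,0,0],"twist":-8.5,"claw":85},{"linear":[0,0,0],"twist":-8.5,"claw":85},{"linear":[0,0,0],"twist":-8.5,"claw":85},{"linear":[0,0,0],"twist":-8.5,"claw":85},{"linear":[0,0,0],"twist":-8.5,"claw":85}]' 
python3 -m handwheel '[{"linear":[0,0,0],"twist":-8.5,"claw":85},{"linear":[0,0,0],"twist":-8.5,"claw":85},{"linear":[15,12,0],"twist":0,"claw":85},{"linear":[31,23,3],"twist":0,"claw":85},{"linear":[31,23,3],"twist":0,"claw":85},{"linear":[31,23,3],"twist":0,"claw":85},{"linear":[31,23,3],"twist":0,"claw":85},{"linear":[31,23,3],"twist":0,"claw":85}]' 
python3 -m handwheel '[{"linear":[31,23,3],"twist":0,"claw":85},{"linear":[31,23,3],"twist":0,"claw":85},{"linear":[31,23,3],"twist":0,"claw":85},{"linear":[31,23,3],"twist":0,"claw":85},{"linear":[31,23,3],"twist":0,"claw":85},{"linear":[31,23,3],"twist":0,"claw":85},{"linear":[31,23,3],"twist":0,"claw":85},{"linear":[31,23,3],"twist":0,"claw":85}]'
python3 -m handwheel '[{"linear":[31,23,5],"twist":0,"claw":85},{"linear":[31,23,5],"twist":0,"claw":85},{"linear":[31,23,5],"twist":0,"claw":85},{"linear":[20,12,5],"twist":0,"claw":85},{"linear":[0,0,0],"twist":0,"claw":85},{"linear":[0,0,0],"twist":0,"claw":85}]'
python3 - <<'E'
from h import *
plan(.454,.081,.33,107.5); snap('wrist','w1')
E
```

```text
time_s: 0.9
tcp_pos: [0.2276, -0.5819, 0.404]
tool_rot: [-0.001, 0.709, 0.705, 0.0]
wrist_force: [0.6, -0.0, 1.6]
gripper_width: 0.0853
finger_force: 0.0
time_s: 1.7
tcp_pos: [0.3018, -0.3816, 0.3891]
tool_rot: [-0.0, 0.599, 0.8, 0.0]
wrist_force: [1.6, -0.4, 1.4]
gripper_width: 0.0847
finger_force: 0.0
time_s: 2.5
tcp_pos: [0.4084, -0.0918, 0.3654]
tool_rot: [0.0, 0.599, 0.8, 0.0]
wrist_force: [0.1, -0.2, 0.0]
gripper_width: 0.085
finger_force: 0.0
time_s: 3.1
tcp_pos: [0.4539, 0.038, 0.3452]
tool_rot: [-0.0, 0.599, 0.801, -0.001]
wrist_force: [-0.5, 0.1, -0.4]
gripper_width: 0.0849
finger_force: 0.0
t 3.1 phi 106.46 twist -1.04 shift [40.9 13.  15.2] tilt [-0.001 -0.    -1.   ] q [-0.09 -0.14  2.02 -0.    1.27 -0.38] w 0.0849
```

View pics/w1.png

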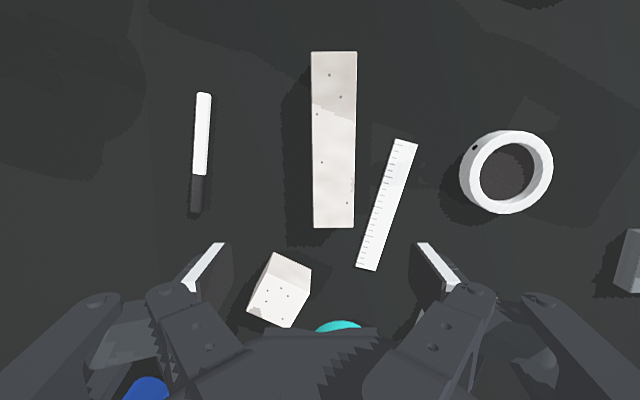

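Wrist view: bar top face spans (312,52)–(353,227), ruler just to its right (393,140)–(357,268), real pad_cap at (506,172). With ~56 mm opening the fingers clear the ruler.

```bash
cat >> h.py <<'E'
def rect(f,u,v,z,th=140):
    im=cv2.imread('pics/%s.png'%f);m=(im.min(2)>th).astype(np.uint8)
    n,l=cv2.connectedComponents(m,connectivity=4);c=max(cv2.findContours((l==l[v,u]).astype(np.uint8),0,2)[0],key=cv2.contourArea)
    P=np.array([ray(f,*p[0],z)[:2] for p in c],np.float32)
    (C,s,a)=cv2.minAreaRect(P*1000);print('rect',np.round(C,1),np.round(s,1),round(a,2));return C,s,a
def circ(f,u,v,z,th=140):
    im=cv2.imread('pics/%s.png'%f);m=(im.min(2)>th).astype(np.uint8)
    n,l=cv2.connectedComponents(m,connectivity=4);c=max(cv2.findContours((l==l[v,u]).astype(np.uint8),0,2)[0],key=cv2.contourArea)
    P=np.array([ray(f,*p[0],z)[:2] for p in c],np.float32)
    C=cv2.minEnclosingCircle(P*1000);E=cv2.fitEllipse(P*1000);print('circ',np.round(C[0],1),round(C[1],1),'ell',np.round(E[0],1),np.round(E[1],1));return E
E
python3 - <<'E'
from h import *
C,s,a=rect('w1',334,80,.04); 
A=a if s[0]>s[1] else a+90
A%=180
plan(C[0]/1e3,C[1]/1e3,.18,A); print(A)
circ('w1',474,170,.024)
E
```

```text
rect [453.7  81.1] [ 39.5 159.3] 16.87
t 3.15 phi 106.38 twist -0.49 shift [ 41.8  12.4 165.5] tilt [-0.001 -0.    -1.   ] q [-0.09 -0.14  2.02 -0.    1.27 -0.38] w 0.0849
106.87250137329102
circ [627.1 103.2] 46.7 ell [627.5 103.7] [82.8 93.3]
```

```bash
python3 -m handwheel '[{"linear":[21,6,10],"twist":-0.5,"claw":58},{"linear":[20.5,6,20],"twist":0,"claw":58},{"linear":[0,0,30],"twist":0,"claw":58},{"linear":[0,0,30],"twist":0,"claw":58},{"linear":[0,0,25],"twist":0,"claw":58},{"linear":[0,0,20],"twist":0,"claw":58},{"linear":[0,0,15],"twist":0,"claw":58},{"linear":[0,0,10],"twist":0,"claw":58}]' 
python3 -m handwheel '[{"linear":[0,0,5],"twist":0,"claw":58},{"linear":[0,0,0],"twist":0,"claw":58},{"linear":[0,0,0],"twist":0,"claw":58}]'
python3 - <<'E'
from h import *
plan(.4537,.0811,.18,106.87); snap('wrist','w2')
E
```

```text
time_s: 3.95
tcp_pos: [0.4535, 0.0797, 0.1848]
tool_rot: [-0.0, 0.597, 0.803, -0.0]
wrist_force: [-0.8, -1.4, 0.1]
gripper_width: 0.0577
finger_force: 0.0
time_s: 4.25
tcp_pos: [0.4543, 0.0808, 0.1814]
tool_rot: [0.0, 0.596, 0.803, 0.0]
wrist_force: [0.0, -0.0, -0.6]
gripper_width: 0.0577
finger_force: 0.0
t 4.25 phi 106.84 twist -0.03 shift [ 0.5 -0.5  1.4] tilt [ 0.001 -0.    -1.   ] q [ 0.    0.13  2.1  -0.    0.91 -0.29] w 0.0577
```

View pics/w2.png

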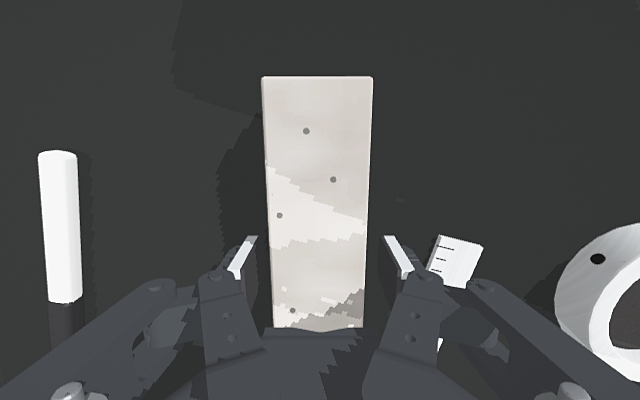

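Bar is centred between the pads; ruler clear. Grip, lift, and go beside the jig for a look.

```bash
python3 -m handwheel '[{"linear":[0,0,0],"twist":0,"claw":30},{"linear":[0,0,0],"twist":0,"claw":30},{"linear":[0,0,0],"twist":0,"claw":30},{"linear":[0,0,0],"twist":0,"claw":30},{"linear":[0,0,0],"twist":0,"claw":30},{"linear":[0,0,-5],"twist":0,"claw":30},{"linear":[0,0,-15],"twist":0,"claw":30},{"linear":[0,0,-25],"twist":0,"claw":30}]' 
python3 -m handwheel '[{"linear":[0,0,-30],"twist":0,"claw":30},{"linear":[0,0,-30],"twist":0,"claw":30},{"linear":[0,0,-30],"twist":0,"claw":30},{"linear":[0,0,-25],"twist":0,"claw":30},{"linear":[0,0,-15],"twist":5,"claw":30},{"linear":[0,0,-5],"twist":5,"claw":30},{"linear":[0,0,0],"twist":5.5,"claw":30},{"linear":[-15,0,0],"twist":0,"claw":30}]' 
python3 -m handwheel '[{"linear":[-30,3,0],"twist":0,"claw":30},{"linear":[-40,3,0],"twist":0,"claw":30},{"linear":[-40,3,0],"twist":0,"claw":30},{"linear":[-40,3,0],"twist":0,"claw":30},{"linear":[-40,3,0],"twist":0,"claw":30},{"linear":[-40,3,0],"twist":0,"claw":30},{"linear":[-25,3,0],"twist":0,"claw":30},{"linear":[-10,3,0],"twist":0,"claw":30}]' 
python3 -m handwheel '[{"linear":[0,0,0],"twist":0,"claw":30},{"linear":[0,0,0],"twist":0,"claw":30}]'
python3 - <<'E'
from h import *
plan(.659,-.126,.36,91.4); snap('wrist','w3')
E
```

```text
time_s: 5.1
tcp_pos: [0.452, 0.0811, 0.224]
tool_rot: [-0.002, 0.596, 0.803, -0.002]
wrist_force: [0.4, 0.3, -5.2]
gripper_width: 0.0394
finger_force: 61.5
time_s: 5.9
tcp_pos: [0.4535, 0.067, 0.3602]
tool_rot: [-0.001, 0.699, 0.715, -0.0]
wrist_force: [-0.1, 0.4, -4.8]
gripper_width: 0.0391
finger_force: 61.6
time_s: 6.7
tcp_pos: [0.4839, -0.2004, 0.3598]
tool_rot: [-0.001, 0.7, 0.715, -0.0]
wrist_force: [1.3, 0.5, -4.4]
gripper_width: 0.0391
finger_force: 61.6
time_s: 6.9
tcp_pos: [0.4842, -0.1974, 0.36]
tool_rot: [-0.001, 0.699, 0.716, 0.0]
wrist_force: [-0.0, 0.3, -4.4]
gripper_width: 0.0394
finger_force: 61.6
t 6.9 phi 91.37 twist -0.03 shift [ 67.1 176.5  -0. ] tilt [-0.001  0.002 -1.   ] q [-0.54  0.01  1.84  0.    1.29 -0.56] w 0.0394
```

View pics/w3.png

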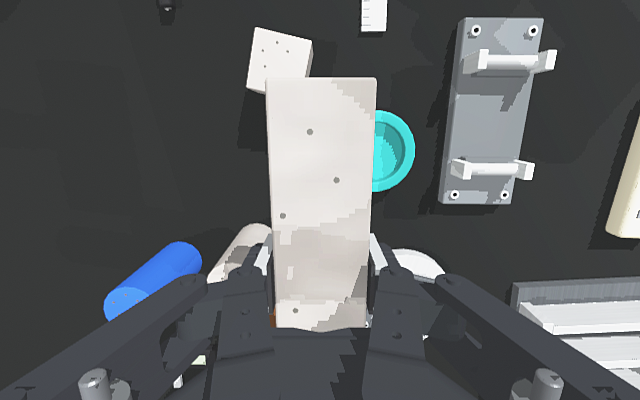

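Jig seen at plate corners about (462,18),(543,19),(513,204),(439,202), bolt heads at (476,31),(535,32),(504,195),(455,195). The bar is held straight.

Run:
```python
from h import *
def q(n,pts,z):
    P=np.array([ray('w3',*p,z)[:2] for p in pts])*1e3;C=P.mean(0);L=(P[0]+P[1]-P[2]-P[3])/2;print(n,C.round(1),np.hypot(*L).round(1),np.hypot(*(P[0]-P[1])).round(1),np.degrees(np.arctan2(L[1],L[0])).round(2));return C
q('plate',[(462,18),(543,19),(513,204),(439,202)],.016)
q('bolts',[(476,31),(535,32),(504,195),(455,195)],.018)
im=cv2.imread('pics/w3.png');m=((im.min(2)>90)).astype(np.uint8);m[:,:430]=0;m[:,560:]=0;m[220:]=0
# roller lug tops (bright)
b=(im.min(2)>215).astype(np.uint8);b[:,:440]=0;b[:,560:]=0;b[215:]=0
n,l,st,ce=cv2.connectedComponentsWithStats(b)
for s,c in zip(st[1:],ce[1:]):
    if s[4]>25:print(s,c.round(1),(1e3*ray('w3',*c,.042)).round(1))
print('bar');rect('w3',320,120,.36-.18+.04)
```

```text
plate [ 654.5 -126.7] 181.2 76.6 91.33
bolts [ 657.  -127.6] 160.0 56.0 90.59
[472  25   9  11  57] [475.8  29.6] [616.6 -53.1  42. ]
[529  25   9  11  58] [533.   30.1] [666.5 -52.3  42. ]
[478  49  60  20 595] [504.2  58.7] [645.7 -75.8  42. ]
[545  50  12  19 169] [550.5  58.9] [687.1 -75.   42. ]
[454 159  65  20 607] [487.2 167.7] [ 647.3 -174.    42. ]
[514 160  21  20 163] [527.6 169.5] [ 687.2 -174.9   42. ]
[451 190   8   9  43] [454.6 194.1] [ 619.1 -201.3   42. ]
[501 190   8  10  43] [504.3 194.4] [ 669.1 -200.5   42. ]
bar
rect [ 481.7 -164.6] [113.1  71.4] 76.14
```

```bash
python3 -m handwheel '[{"linear":[7,17,0],"twist":0.4,"claw":30},{"linear":[12,34,0],"twist":0,"claw":30},{"linear":[12,34,0],"twist":0,"claw":30},{"linear":[12,34,0],"twist":0,"claw":30},{"linear":[12,34,0],"twist":0,"claw":30},{"linear":[10.5,20,0],"twist":0,"claw":30},{"linear":[0,0,20],"twist":0,"claw":30},{"linear":[0,0,30],"twist":0,"claw":30}]' 
python3 -m handwheel '[{"linear":[0,0,30],"twist":0,"claw":30},{"linear":[0,0,20],"twist":0,"claw":30},{"linear":[0,0,10],"twist":0,"claw":30},{"linear":[0,0,0],"twist":0,"claw":30},{"linear":[0,0,0],"twist":0,"claw":30}]'
python3 - <<'E'
from h import *
plan(.656,-.127,.2194,91); snap('wrist','w4');snap('scene','s4')
a=cv2.imread('pics/w4.png');b=cv2.imread('pics/s4.png')[120:300,150:350]
b=cv2.resize(b,None,fx=2,fy=2)
cv2.imwrite('pics/v4.png',cv2.resize(np.hstack([a,cv2.copyMakeBorder(b,0,40,0,0,0)]),None,fx=.769,fy=.769))
E
```

```text
time_s: 7.75
tcp_pos: [0.6578, -0.1274, 0.3126]
tool_rot: [0.002, 0.7, 0.714, 0.001]
wrist_force: [-0.2, -0.5, -4.8]
gripper_width: 0.0393
finger_force: 62.5
time_s: 8.25
tcp_pos: [0.6568, -0.1293, 0.2518]
tool_rot: [0.001, 0.701, 0.713, 0.0]
wrist_force: [0.5, 0.2, -4.7]
gripper_width: 0.0391
finger_force: 62.3
t 8.25 phi 91.01 twist 0.01 shift [ 2.3 -0.7 32.4] tilt [ 0.001 -0.    -1.   ] q [-0.31  0.46  1.52  0.    1.16 -0.33] w 0.0391
```

View pics/v4.png

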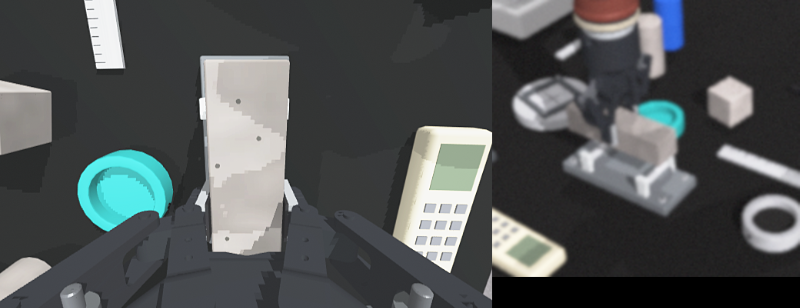

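The bar hangs over the jig; far lugs peep out on both sides (left at x≈260, right ≈376 in full-res, row ~140). I'll compare those outer edges.

Run:
```python
from h import *
im=cv2.imread('pics/w4.png').min(2)
for v in (132,138,144,150):
    r=im[v,240:400]; i=np.where(r>150)[0]+240
    L,R=i.min(),i.max()
    print(v,L,R,[(1e3*ray('w4',c,v,.046)[:2]).round(1) for c in(L,R)])
print(im[140,252:276],im[140,362:386]); print(im[75:155:6,266].tolist())
```

```text
132 259 375 [array([620.9, -71.5]), array([688.1, -70.4])]
138 260 375 [array([621.3, -74.9]), array([688.3, -73.8])]
144 260 375 [array([621.2, -78.4]), array([688.5, -77.2])]
150 260 374 [array([621.1, -81.8]), array([688.2, -80.7])]
[ 54  55  55  56  43  39  26 114 255 252 248 247 247 248 252 224 170 196
 217 218 218 217 217 217] [179 178 180 179 180 179 179 179 179 177 174 187 245 251  20  45  49  53
  52  51  52  52  51  51]
[185, 194, 188, 176, 179, 165, 154, 146, 161, 255, 255, 252, 233, 231]
```

Run:
```python
from h import *
im=cv2.imread('pics/w4.png').min(2)
for c in (262,264,374):
    i=np.where(im[100:180,c]>235)[0]+100; print(c,i.min(),i.max(),[(1e3*ray('w4',c,v,.046)[:2]).round(1) for v in(i.min()-.5,i.max()+.5)])
```

```text
262 128 154 [array([622.7, -68.9]), array([622.2, -84.5])]
264 127 145 [array([623.9, -68.3]), array([623.5, -79.2])]
374 139 154 [array([687.7, -74.1]), array([688.3, -83.4])]
```

```bash
python3 -m handwheel '[{"linear":[2.3,-1,0],"twist":0,"claw":30},{"linear":[0,0,10],"twist":0,"claw":30},{"linear":[0,0,10],"twist":0,"claw":30},{"linear":[0,0,5],"twist":0,"claw":30},{"linear":[0,0,3],"twist":0,"claw":30},{"linear":[0,0,1.5],"twist":0,"claw":30},{"linear":[0,0,0],"twist":0,"claw":30},{"linear":[0,0,0],"twist":0,"claw":30}]'
python3 - <<'E'
from h import *
plan(.656,-.127,.2194,91)
E
```

```text
time_s: 9.15
tcp_pos: [0.6555, -0.1276, 0.2215]
tool_rot: [0.0, 0.701, 0.713, 0.0]
wrist_force: [-0.9, 0.6, -5.0]
gripper_width: 0.0391
finger_force: 62.4
t 9.15 phi 90.96 twist -0.04 shift [0.6 0.6 2.1] tilt [ 0.001 -0.    -1.   ] q [-0.31  0.5   1.54 -0.    1.11 -0.33] w 0.0391
```

```bash
python3 -m handwheel '[{"linear":[0.5,0.3,1],"twist":0,"claw":30},{"linear":[0,0,0.5],"twist":0,"claw":30},{"linear":[0,0,0.5],"twist":0,"claw":30},{"linear":[0,0,0],"twist":0,"claw":30},{"linear":[0,0,0],"twist":0,"claw":30}]' 
python3 -m handwheel '[{"linear":[0,0,0.5],"twist":0,"claw":30},{"linear":[0,0,0],"twist":0,"claw":30},{"linear":[0,0,0],"twist":0,"claw":30}]'
```

```text
time_s: 9.65
tcp_pos: [0.6557, -0.127, 0.2196]
tool_rot: [0.0, 0.701, 0.713, 0.0]
wrist_force: [-1.2, 1.4, -0.6]
gripper_width: 0.0388
finger_force: 62.8
time_s: 9.95
tcp_pos: [0.6557, -0.127, 0.2196]
tool_rot: [0.0, 0.701, 0.713, 0.0]
wrist_force: [-4.9, 1.3, 5.8]
gripper_width: 0.039
finger_force: 63.4
```

```bash
python3 -m handwheel '[{"linear":[0,0,0],"twist":0,"claw":60},{"linear":[0,0,0],"twist":0,"claw":60},{"linear":[0,0,0],"twist":0,"claw":60},{"linear":[0,0,0],"twist":0,"claw":60},{"linear":[0,0,-8],"twist":0,"claw":60},{"linear":[0,0,-20],"twist":0,"claw":60},{"linear":[0,0,-30],"twist":0,"claw":60},{"linear":[0,0,-35],"twist":0,"claw":75}]' 
python3 -m handwheel '[{"linear":[0,0,-30],"twist":3,"claw":75},{"linear":[0,0,-17],"twist":7,"claw":75},{"linear":[0,0,0],"twist":7,"claw":75},{"linear":[0,0,0],"twist":7,"claw":75},{"linear":[0,0,0],"twist":5,"claw":75},{"linear":[-18,-9,0],"twist":0,"claw":75},{"linear":[-30,-15,0],"twist":0,"claw":75},{"linear":[-40,-20,0],"twist":0,"claw":75}]' 
python3 -m handwheel '[{"linear":[-40,-20,0],"twist":0,"claw":75},{"linear":[-40,-20,0],"twist":0,"claw":75},{"linear":[-40,-20,0],"twist":0,"claw":75},{"linear":[-40,-20,0],"twist":0,"claw":75},{"linear":[-30,-15,0],"twist":0,"claw":75},{"linear":[-10,-8,0],"twist":0,"claw":75},{"linear":[0,0,0],"twist":0,"claw":75},{"linear":[0,0,0],"twist":0,"claw":75}]'
python3 - <<'E'
from h import *
plan(.41,-.277,.225,62); snap('wrist','w5');snap('top','t5')
a=cv2.imread('pics/w5.png');b=cv2.imread('pics/t5.png')[90:180,300:420]
b=cv2.resize(b,None,fx=2,fy=2)
cv2.imwrite('pics/v5.png',cv2.resize(np.hstack([a,cv2.copyMakeBorder(b,0,220,0,0,0)]),None,fx=.9,fy=.9))
E
```

```text
time_s: 10.75
tcp_pos: [0.6551, -0.1269, 0.3119]
tool_rot: [-0.001, 0.701, 0.713, -0.001]
wrist_force: [0.9, -0.4, 0.7]
gripper_width: 0.0732
finger_force: 0.0
time_s: 11.55
tcp_pos: [0.5752, -0.1838, 0.3593]
tool_rot: [0.001, 0.857, 0.516, 0.0]
wrist_force: [0.7, -2.1, 0.9]
gripper_width: 0.075
finger_force: 0.0
time_s: 12.35
tcp_pos: [0.391, -0.3118, 0.3592]
tool_rot: [0.0, 0.857, 0.515, 0.0]
wrist_force: [0.6, 0.4, 0.4]
gripper_width: 0.0748
finger_force: 0.0
t 12.35 phi 61.94 twist -0.06 shift [ 39.7   0.5 134.2] tilt [ 0.001 -0.    -1.   ] q [-0.83 -0.04  1.9   0.    1.29 -0.34] w 0.0748
```

View pics/v5.png

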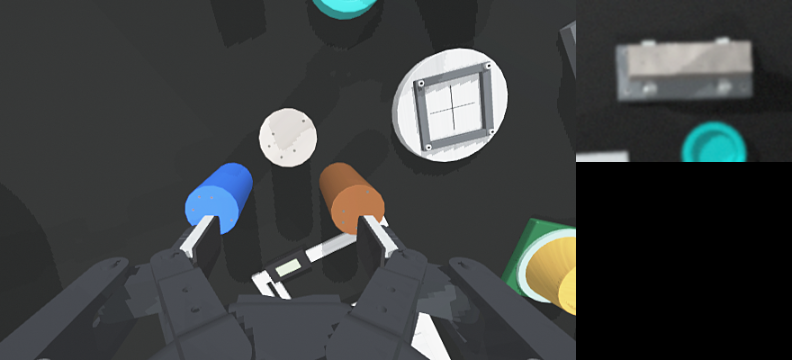

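Grey cylinder top at about (320,152), blue (235,235) and brown (397,232) behind it; platen frame corner bolts at (468,92),(543,73),(545,147),(477,163). The bar is resting on the jig.

Run:
```python
from h import *
E=circ('w5',300,160,.1)
im=cv2.imread('pics/w5.png')
plan(E[0][0]/1e3,E[0][1]/1e3,.225,62)
f=np.radians(62)
for n,p in(('blue',(235,232)),('brown',(397,232))):
    w=1e3*ray('w5',*p,.1)[:2]; d=w-np.array(E[0]); print(n,w.round(),'rel tool',(d@[np.cos(f),np.sin(f)]).round(),(d@[np.sin(f),-np.cos(f)]).round())
P=np.array([ray('w5',u/.9,v/.9,.025)[:2]*1e3 for u,v in((421,83),(489,66),(491,132),(429,147))]);print(P.round(1),P.mean(0).round(1))
for i in range(4):d=P[(i+1)%4]-P[i];print(np.hypot(*d).round(1),(np.degrees(np.arctan2(d[1],d[0]))%90).round(1))
# frame inside bright square
m=(im.min(2)>150).astype(np.uint8);n,l=cv2.connectedComponents(m,connectivity=4);print(l[110,490],l[120,450])
rect('w5',490,110,.018,150)
```

```text
circ [ 410.  -276.3] 25.0 ell [ 409.9 -276.4] [48.5 49.2]
t 12.45 phi 62.04 twist 0.04 shift [ 3.960e+01 -1.000e-01  1.339e+02] tilt [ 0.001  0.    -1.   ] q [-0.83 -0.04  1.9   0.    1.29 -0.34] w 0.0751
blue [ 318. -300.] rel tool -65.0 -70.0
brown [ 436. -364.] rel tool -65.0 64.0
[[ 560.7 -299.7]
 [ 630.7 -317.6]
 [ 612.1 -386.5]
 [ 544.2 -369.5]] [ 586.9 -343.3]
72.2 75.6
71.3 74.9
70.0 76.0
71.8 76.7
2 1
rect [ 586.8 -342.9] [62.4 59.9] 76.2
```

```bash
python3 -m handwheel '[{"linear":[15,0,0],"twist":0,"claw":75},{"linear":[15,0,0],"twist":0,"claw":75},{"linear":[9.6,0,10],"twist":0,"claw":75},{"linear":[0,0,25],"twist":0,"claw":75},{"linear":[0,0,30],"twist":0,"claw":75},{"linear":[0,0,30],"twist":0,"claw":75},{"linear":[0,0,20],"twist":0,"claw":75},{"linear":[0,0,14],"twist":0,"claw":75}]' 
python3 -m handwheel '[{"linear":[0,0,5],"twist":0,"claw":75},{"linear":[0,0,0],"twist":0,"claw":75},{"linear":[0,0,0],"twist":0,"claw":75}]'
python3 - <<'E'
from h import *
plan(.4100,-.2764,.225,62)
E
```

```text
time_s: 13.25
tcp_pos: [0.4089, -0.2755, 0.2272]
tool_rot: [-0.002, 0.857, 0.515, -0.0]
wrist_force: [-0.7, -0.0, 0.3]
gripper_width: 0.0749
finger_force: 0.0
time_s: 13.55
tcp_pos: [0.4096, -0.2774, 0.2256]
tool_rot: [0.001, 0.857, 0.515, 0.0]
wrist_force: [-0.8, -0.5, 0.8]
gripper_width: 0.075
finger_force: 0.0
t 13.55 phi 61.98 twist -0.02 shift [ 1.1 -0.1  0.6] tilt [ 0.001 -0.001 -1.   ] q [-0.75  0.12  2.    0.    1.01 -0.27] w 0.075
```

```bash
python3 -m handwheel '[{"linear":[1,0,0],"twist":0,"claw":35},{"linear":[0,0,0],"twist":0,"claw":35},{"linear":[0,0,0],"twist":0,"claw":35},{"linear":[0,0,0],"twist":0,"claw":35},{"linear":[0,0,0],"twist":0,"claw":35},{"linear":[0,0,-5],"twist":0,"claw":35},{"linear":[0,0,-15],"twist":0,"claw":35},{"linear":[0,0,-25],"twist":0,"claw":35}]' 
python3 -m handwheel '[{"linear":[0,0,-30],"twist":0,"claw":35},{"linear":[0,0,-30],"twist":0,"claw":35},{"linear":[0,0,-20],"twist":0,"claw":35},{"linear":[0,0,-10],"twist":0,"claw":35},{"linear":[12,-2,0],"twist":0,"claw":35},{"linear":[25,-6,0],"twist":0,"claw":35},{"linear":[35,-8,0],"twist":0,"claw":35},{"linear":[35,-8,0],"twist":0,"claw":35}]' 
python3 -m handwheel '[{"linear":[40,-9,0],"twist":0,"claw":35},{"linear":[40,-9,0],"twist":0,"claw":35},{"linear":[40,-9,0],"twist":0,"claw":35},{"linear":[40,-9,0],"twist":0,"claw":35},{"linear":[35,-9,0],"twist":0,"claw":35},{"linear":[25,-6,0],"twist":0,"claw":35},{"linear":[12,-3,0],"twist":0,"claw":35},{"linear":[0,0,0],"twist":0,"claw":35}]' 
python3 -m handwheel '[{"linear":[0,0,0],"twist":0,"claw":35},{"linear":[0,0,0],"twist":0,"claw":35}]'
python3 - <<'E'
from h import *
plan(.6275,.1037,.36,62); snap('wrist','w6')
E
```

```text
time_s: 14.35
tcp_pos: [0.4083, -0.2752, 0.2679]
tool_rot: [-0.003, 0.857, 0.515, -0.001]
wrist_force: [0.8, 0.1, -4.0]
gripper_width: 0.0491
finger_force: 63.1
time_s: 15.15
tcp_pos: [0.4381, -0.1686, 0.3574]
tool_rot: [-0.002, 0.858, 0.514, -0.001]
wrist_force: [1.6, -0.5, -5.2]
gripper_width: 0.0489
finger_force: 63.1
time_s: 15.95
tcp_pos: [0.4994, 0.0614, 0.358]
tool_rot: [-0.001, 0.857, 0.516, -0.001]
wrist_force: [-0.5, 0.6, -4.0]
gripper_width: 0.0488
finger_force: 63.1
time_s: 16.15
tcp_pos: [0.4997, 0.0588, 0.3591]
tool_rot: [-0.0, 0.858, 0.514, -0.001]
wrist_force: [0.4, 0.1, -4.8]
gripper_width: 0.0485
finger_force: 63.1
t 16.15 phi 61.9 twist -0.1 shift [99.7 91.8 -0.9] tilt [-0.001 -0.    -1.   ] q [-0.04 -0.03  1.89 -0.    1.29  0.45] w 0.0485
```

View pics/w6.png

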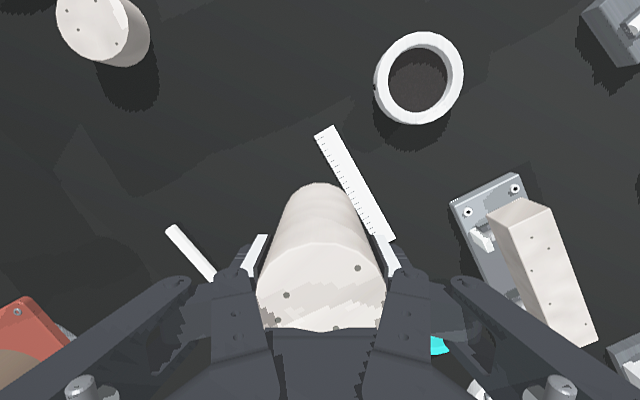

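The cup is at (418,78) full ring in view, cylinder held at (320,250), bar on jig lower right.

Run:
```python
from h import *
im=cv2.imread('pics/w6.png');print(im.min(2)[70,365:475:3],im.min(2)[25:130:3,418])
for th in(140,225,240): circ('w6',380,80,.024,th)
m=(im.min(2)<120).astype(np.uint8);n,l=cv2.connectedComponents(m,connectivity=4);c=max(cv2.findContours((l==l[80,420]).astype(np.uint8),0,2)[0],key=cv2.contourArea)
for z in(.024,.012):
  P=np.array([ray('w6',*p[0],z)[:2] for p in c],np.float32)*1e3;print('hole',z,cv2.fitEllipse(P))
```

```text
[ 62  62  62  61 182 244 244 242 231  51  54  60  70  71  69  69  68  68
  70  69  68  68  69  68  72  51  53  61 150 211 237 236 241  43  62  61
  62] [ 63  63 126 241 239 238 220 151  49  53  51  55  51  69  69  68  68  70
  69  67  70  69  69  68  67  70  72  71  70 170 240 237 243 123  47]
circ [630.5 103.2] 43.4 ell [631. 104.] [82.5 85.5]
circ [631.7 103.8] 41.8 ell [632.4 104. ] [80.9 82.1]
circ [632.1 104. ] 41.3 ell [632.7 106.1] [77. 79.]
hole 0.024 ((629.9362182617188, 104.28201293945312), (55.956382751464844, 57.83463668823242), 176.7291259765625)
hole 0.012 ((633.835693359375, 103.76141357421875), (58.16389083862305, 60.116275787353516), 176.72918701171875)
```

```bash
python3 -m handwheel '[{"linear":[10,9,0],"twist":0,"claw":35},{"linear":[22,20,0],"twist":0,"claw":35},{"linear":[28,27,0],"twist":0,"claw":35},{"linear":[22,21,0],"twist":0,"claw":35},{"linear":[15,14,0],"twist":0,"claw":35},{"linear":[5,4.6,10],"twist":0,"claw":35},{"linear":[0,0,25],"twist":0,"claw":35},{"linear":[0,0,25],"twist":0,"claw":35}]' 
python3 -m handwheel '[{"linear":[0,0,20],"twist":0,"claw":35},{"linear":[0,0,12],"twist":0,"claw":35},{"linear":[0,0,0],"twist":0,"claw":35},{"linear":[0,0,0],"twist":0,"claw":35}]'
python3 - <<'E'
from h import *
plan(.632,.104,.2375,62);snap('wrist','w7');snap('scene','s7')
a=cv2.imread('pics/w7.png');b=cv2.imread('pics/s7.png')[140:300,250:410]
b=cv2.resize(b,None,fx=2.5,fy=2.5)
cv2.imwrite('pics/v7.png',cv2.resize(np.hstack([a,b]),None,fx=.769,fy=.769))
E
```

```text
time_s: 17.0
tcp_pos: [0.6321, 0.1037, 0.2987]
tool_rot: [0.0, 0.858, 0.514, -0.0]
wrist_force: [0.4, 1.1, -5.3]
gripper_width: 0.0487
finger_force: 63.6
time_s: 17.4
tcp_pos: [0.6324, 0.1043, 0.2682]
tool_rot: [0.0, 0.857, 0.515, 0.0]
wrist_force: [-0.8, 0.3, -5.1]
gripper_width: 0.0491
finger_force: 63.5
t 17.4 phi 61.93 twist -0.07 shift [-0.5 -0.2 30.7] tilt [ 0. -0. -1.] q [ 0.04  0.38  1.59 -0.    1.16  0.53] w 0.0491
```

View pics/v7.png

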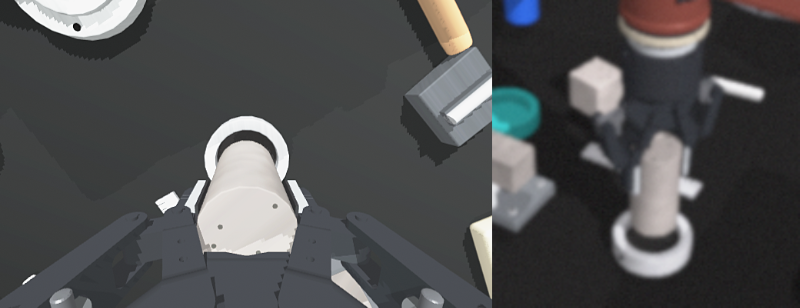

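Cylinder is centred over the cup in both views (ring centre x≈246, cylinder end ≈247). Lowering.

```bash
python3 -m handwheel '[{"linear":[-0.4,0,8],"twist":0,"claw":35},{"linear":[0,0,8],"twist":0,"claw":35},{"linear":[0,0,6],"twist":0,"claw":35},{"linear":[0,0,4],"twist":0,"claw":35},{"linear":[0,0,2],"twist":0,"claw":35},{"linear":[0,0,1],"twist":0,"claw":35},{"linear":[0,0,0],"twist":0,"claw":35},{"linear":[0,0,0],"twist":0,"claw":35}]' 
python3 -m handwheel '[{"linear":[0,0,0.8],"twist":0,"claw":35},{"linear":[0,0,0],"twist":0,"claw":35},{"linear":[0,0,0],"twist":0,"claw":35}]'
```

```text
time_s: 18.3
tcp_pos: [0.6323, 0.1043, 0.239]
tool_rot: [0.0, 0.857, 0.515, 0.0]
wrist_force: [0.2, 0.1, -4.5]
gripper_width: 0.0487
finger_force: 63.5
time_s: 18.6
tcp_pos: [0.6323, 0.1044, 0.2382]
tool_rot: [0.0, 0.857, 0.515, 0.0]
wrist_force: [0.1, -0.1, -4.3]
gripper_width: 0.0487
finger_force: 63.5
```

```bash
python3 -m handwheel '[{"linear":[0,0,0.5],"twist":0,"claw":35},{"linear":[0,0,0],"twist":0,"claw":35},{"linear":[0,0,0],"twist":0,"claw":35}]'
python3 -m handwheel '[{"linear":[0,0,0.5],"twist":0,"claw":35},{"linear":[0,0,0],"twist":0,"claw":35},{"linear":[0,0,0],"twist":0,"claw":35}]'
python3 -m handwheel '[{"linear":[0,0,0.5],"twist":0,"claw":35},{"linear":[0,0,0],"twist":0,"claw":35},{"linear":[0,0,0],"twist":0,"claw":35}]'
```

```text
time_s: 18.9
tcp_pos: [0.6324, 0.1044, 0.2381]
tool_rot: [0.0, 0.857, 0.515, 0.0]
wrist_force: [-1.9, 0.3, 1.8]
gripper_width: 0.0489
finger_force: 63.4
time_s: 19.2
tcp_pos: [0.6324, 0.1045, 0.2381]
tool_rot: [0.0, 0.857, 0.515, 0.0]
wrist_force: [-3.2, 0.6, 5.7]
gripper_width: 0.0491
finger_force: 63.9
time_s: 19.5
tcp_pos: [0.6324, 0.1045, 0.2381]
tool_rot: [0.0, 0.857, 0.515, 0.0]
wrist_force: [-4.7, 0.3, 8.3]
gripper_width: 0.0488
finger_force: 64.2
```

```bash
python3 -m handwheel '[{"linear":[0,0,-0.8],"twist":0,"claw":75},{"linear":[0,0,0],"twist":0,"claw":75},{"linear":[0,0,0],"twist":0,"claw":75},{"linear":[0,0,0],"twist":0,"claw":75},{"linear":[0,0,-8],"twist":0,"claw":75},{"linear":[0,0,-20],"twist":0,"claw":75},{"linear":[0,0,-30],"twist":0,"claw":75},{"linear":[0,0,-30],"twist":0,"claw":75}]' 
python3 -m handwheel '[{"linear":[0,0,-25],"twist":0,"claw":75},{"linear":[0,0,-8],"twist":-5,"claw":75},{"linear":[0,0,0],"twist":-6,"claw":75},{"linear":[0,0,0],"twist":-5,"claw":75},{"linear":[-15,-8,0],"twist":0,"claw":75},{"linear":[-30,-16,0],"twist":0,"claw":75},{"linear":[-40,-21,0],"twist":0,"claw":75},{"linear":[-40,-21,0],"twist":0,"claw":75}]' 
python3 -m handwheel '[{"linear":[-40,-21,0],"twist":0,"claw":75},{"linear":[-40,-21,0],"twist":0,"claw":75},{"linear":[-35,-20,0],"twist":0,"claw":75},{"linear":[-18,-9,0],"twist":0,"claw":75},{"linear":[-6,-3,0],"twist":0,"claw":75},{"linear":[0,0,0],"twist":0,"claw":75},{"linear":[0,0,0],"twist":0,"claw":75}]'
python3 - <<'E'
from h import *
plan(.445,-.085,.18,78); snap('wrist','w8');snap('scene','s8')
a=cv2.imread('pics/w8.png');b=cv2.imread('pics/s8.png')[160:320,220:380]
b=cv2.resize(b,None,fx=2.5,fy=2.5)
cv2.imwrite('pics/v8.png',cv2.resize(np.hstack([a,b]),None,fx=.769,fy=.769))
E
```

```text
time_s: 20.3
tcp_pos: [0.632, 0.1043, 0.3262]
tool_rot: [-0.0, 0.857, 0.515, -0.0]
wrist_force: [-0.1, -0.0, -0.8]
gripper_width: 0.075
finger_force: 0.0
time_s: 21.1
tcp_pos: [0.5406, -0.0048, 0.3587]
tool_rot: [0.0, 0.777, 0.63, 0.0]
wrist_force: [0.5, -0.8, 0.7]
gripper_width: 0.075
finger_force: 0.0
time_s: 21.8
tcp_pos: [0.4407, -0.1242, 0.3586]
tool_rot: [0.0, 0.777, 0.629, 0.0]
wrist_force: [0.2, 0.2, 0.7]
gripper_width: 0.0752
finger_force: 0.0
t 21.8 phi 77.97 twist -0.03 shift [ 39.3  -3.9 178.6] tilt [ 0.001  0.    -1.   ] q [-0.45 -0.15  2.    0.    1.3  -0.24] w 0.0752
```

View pics/v8.png

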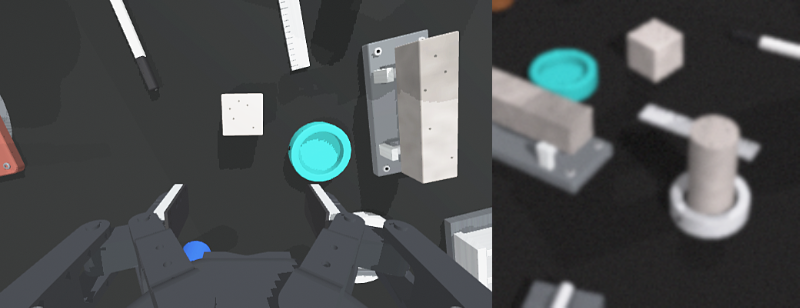

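Cylinder stands in the cup. Cube top at about (315,148) full-res; turquoise ring to the lower right at (416,196).

Run:
```python
from h import *
C,s,a=rect('w8',315,140,.05); a=a%90
plan(C[0]/1e3,C[1]/1e3,.185,a if a>45 else a+90)
f=np.radians(a if a>45 else a+90); w=1e3*ray('w8',416,196,.024)[:2]-np.array(C);print(a,(w@[np.cos(f),np.sin(f)]).round(),(w@[np.sin(f),-np.cos(f)]).round())
```

```text
rect [444.3 -85.6] [50.2 49.1] 78.81
t 21.9 phi 78.04 twist -0.78 shift [ 38.2  -4.  173.3] tilt [ 0.  0. -1.] q [-0.45 -0.15  2.    0.    1.3  -0.24] w 0.0748
78.81352233886719 -54.0 106.0
```

```bash
python3 -m handwheel '[{"linear":[13,-1,0],"twist":-0.8,"claw":65},{"linear":[15,-2,0],"twist":0,"claw":65},{"linear":[10.5,-1,15],"twist":0,"claw":65},{"linear":[0,0,30],"twist":0,"claw":65},{"linear":[0,0,35],"twist":0,"claw":65},{"linear":[0,0,35],"twist":0,"claw":65},{"linear":[0,0,25],"twist":0,"claw":65},{"linear":[0,0,15],"twist":0,"claw":65}]' 
python3 -m handwheel '[{"linear":[0,0,10],"twist":0,"claw":65},{"linear":[0,0,4],"twist":0,"claw":65},{"linear":[0,0,0],"twist":0,"claw":65},{"linear":[0,0,0],"twist":0,"claw":65}]'
python3 - <<'E'
from h import *
plan(.4443,-.0856,.19,78.8)
E
```

```text
time_s: 22.7
tcp_pos: [0.4432, -0.0843, 0.2007]
tool_rot: [-0.002, 0.772, 0.635, -0.001]
wrist_force: [-1.1, -0.1, 0.3]
gripper_width: 0.0651
finger_force: 0.0
time_s: 23.1
tcp_pos: [0.4445, -0.0861, 0.19]
tool_rot: [0.001, 0.773, 0.635, 0.0]
wrist_force: [1.0, 0.3, 0.2]
gripper_width: 0.0652
finger_force: 0.0
t 23.1 phi 78.78 twist -0.02 shift [ 0.4 -0.3  0. ] tilt [ 0.001 -0.001 -1.   ] q [-0.37  0.09  2.12  0.    0.93 -0.17] w 0.0652
```

```bash
python3 -m handwheel '[{"linear":[0,0,0],"twist":0,"claw":35},{"linear":[0,0,0],"twist":0,"claw":35},{"linear":[0,0,0],"twist":0,"claw":35},{"linear":[0,0,0],"twist":0,"claw":35},{"linear":[0,0,0],"twist":0,"claw":35},{"linear":[0,0,-5],"twist":0,"claw":35},{"linear":[0,0,-15],"twist":0,"claw":35},{"linear":[0,0,-25],"twist":0,"claw":35}]' 
python3 -m handwheel '[{"linear":[0,0,-30],"twist":0,"claw":35},{"linear":[0,0,-30],"twist":0,"claw":35},{"linear":[0,0,-20],"twist":3,"claw":35},{"linear":[-14,13,-5],"twist":0,"claw":35},{"linear":[-25,24,0],"twist":0,"claw":35},{"linear":[-30,28,0],"twist":0,"claw":35},{"linear":[-30,28,0],"twist":0,"claw":35},{"linear":[-30,28,0],"twist":0,"claw":35}]' 
python3 -m handwheel '[{"linear":[-30,28,0],"twist":0,"claw":35},{"linear":[-30,28,0],"twist":0,"claw":35},{"linear":[-18,17,0],"twist":0,"claw":35},{"linear":[-7,7,0],"twist":0,"claw":35},{"linear":[0,0,20],"twist":0,"claw":35},{"linear":[0,0,25],"twist":0,"claw":35},{"linear":[0,0,15],"twist":0,"claw":35},{"linear":[0,0,10],"twist":0,"claw":35}]' 
python3 -m handwheel '[{"linear":[0,0,0],"twist":0,"claw":35},{"linear":[0,0,0],"twist":0,"claw":35}]'
python3 - <<'E'
from h import *
plan(.5869,-.3431,.208,75.8); snap('wrist','w9')
E
```

```text
time_s: 23.9
tcp_pos: [0.4425, -0.0857, 0.2329]
tool_rot: [-0.002, 0.773, 0.634, -0.001]
wrist_force: [0.3, -0.4, -1.9]
gripper_width: 0.0492
finger_force: 62.7
time_s: 24.7
tcp_pos: [0.5296, -0.2421, 0.3187]
tool_rot: [-0.001, 0.789, 0.614, -0.0]
wrist_force: [0.4, 1.0, -1.7]
gripper_width: 0.0493
finger_force: 63.0
time_s: 25.5
tcp_pos: [0.5853, -0.3419, 0.2469]
tool_rot: [-0.002, 0.789, 0.614, -0.0]
wrist_force: [0.2, -0.4, -1.5]
gripper_width: 0.049
finger_force: 63.1
time_s: 25.7
tcp_pos: [0.5864, -0.3429, 0.2499]
tool_rot: [0.0, 0.789, 0.614, 0.0]
wrist_force: [0.3, -0.5, -2.0]
gripper_width: 0.0491
finger_force: 63.1
t 25.7 phi 75.78 twist -0.02 shift [-0.1  0.6 41.9] tilt [ 0.001 -0.    -1.   ] q [-0.65  0.49  1.49  0.    1.16 -0.4 ] w 0.0491
```

View pics/w9.png

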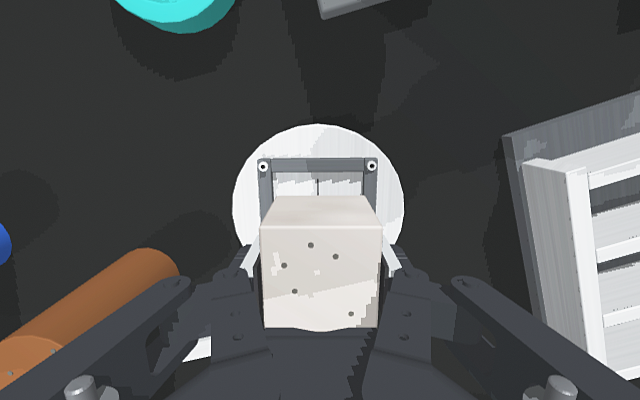

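Cube hangs square over the frame; frame bolts at (263,166),(372,166), cube lower edge (275..367,196): about 2 mm to the right.

Run:
```python
from h import *
P=[1e3*ray('w9',u,166,.025)[:2] for u in(263,372)];print(P)
f=np.radians(75.8);tx=np.array([np.cos(f),np.sin(f)]);C=(P[0]+P[1])/2-tx*35.6;print('centre',C)
B=[1e3*ray('w9',u,196,.06)[:2] for u in(274.5,367)];print(B,(B[0]+B[1])/2-tx*25)
im=cv2.imread('pics/w9.png').min(2);print(im[170,255:280],im[170,358:385])
print(im[205,250:285],im[205,360:390])
```

```text
[array([ 558.81839583, -299.10921381]), array([ 628.74050632, -316.90414223])]
centre [ 585.04650813 -342.51893248]
[array([ 568.00002559, -313.06690893]), array([ 617.97947777, -325.79608581])] [ 586.85706703 -343.66763112]
[247 255 152 108 135 214 250 255 255 250 250 176 120 130 134 115  91 135
 132 130 130 130 129 129 129] [ 96  97  96  98 100 101  81  80  83 102  71 105 172 205 199 120 100 106
 108 156 238 225 225 225 225 222 224]
[241 243 243 242 242 243 244 246 252 205 107 135 133 134 134 137 133 133
 132 126 136 179 207 213 209 208 209 209 209 209 209 210 209 209 208] [215 214 214 215 215 214 215 215 218 216 179  99 111 112 108 117 228 230
 225 225 227 224 224 225 227 225 227 224 221 219]
```

```bash
python3 -m handwheel '[{"linear":[0.5,-1.5,8],"twist":0,"claw":35},{"linear":[0,0,10],"twist":0,"claw":35},{"linear":[0,0,10],"twist":0,"claw":35},{"linear":[0,0,6],"twist":0,"claw":35},{"linear":[0,0,4],"twist":0,"claw":35},{"linear":[0,0,2],"twist":0,"claw":35},{"linear":[0,0,0],"twist":0,"claw":35},{"linear":[0,0,0],"twist":0,"claw":35}]' 
python3 -m handwheel '[{"linear":[0,0,0.8],"twist":0,"claw":35},{"linear":[0,0,0],"twist":0,"claw":35},{"linear":[0,0,0],"twist":0,"claw":35}]'
python3 -m handwheel '[{"linear":[0,0,0.6],"twist":0,"claw":35},{"linear":[0,0,0],"twist":0,"claw":35},{"linear":[0,0,0],"twist":0,"claw":35}]'
python3 -m handwheel '[{"linear":[0,0,0.5],"twist":0,"claw":35},{"linear":[0,0,0],"twist":0,"claw":35},{"linear":[0,0,0],"twist":0,"claw":35}]'
```

```text
time_s: 26.55
tcp_pos: [0.585, -0.3423, 0.2096]
tool_rot: [0.0, 0.789, 0.614, 0.0]
wrist_force: [0.2, -0.1, -1.8]
gripper_width: 0.0497
finger_force: 63.1
time_s: 26.85
tcp_pos: [0.5848, -0.3422, 0.2085]
tool_rot: [0.0, 0.789, 0.614, 0.0]
wrist_force: [-0.6, 0.6, -1.8]
gripper_width: 0.0491
finger_force: 63.1
time_s: 27.15
tcp_pos: [0.5849, -0.3422, 0.2084]
tool_rot: [0.0, 0.789, 0.614, 0.0]
wrist_force: [-2.4, 1.3, 3.2]
gripper_width: 0.0489
finger_force: 63.6
time_s: 27.45
tcp_pos: [0.5849, -0.3422, 0.2085]
tool_rot: [0.0, 0.789, 0.614, -0.0]
wrist_force: [-4.3, 2.7, 7.3]
gripper_width: 0.049
finger_force: 64.4
```

```bash
python3 -m handwheel '[{"linear":[0,0,-0.9],"twist":0,"claw":66},{"linear":[0,0,0],"twist":0,"claw":66},{"linear":[0,0,0],"twist":0,"claw":66},{"linear":[0,0,0],"twist":0,"claw":66},{"linear":[0,0,-8],"twist":0,"claw":66},{"linear":[0,0,-20],"twist":0,"claw":80},{"linear":[0,0,-30],"twist":0,"claw":80},{"linear":[0,0,-35],"twist":-4,"claw":80}]' 
python3 -m handwheel '[{"linear":[0,0,-35],"twist":-8,"claw":80},{"linear":[0,0,-20],"twist":-8,"claw":80},{"linear":[0,0,-5],"twist":-8,"claw":80},{"linear":[0,0,0],"twist":-6.2,"claw":80},{"linear":[12,0,0],"twist":0,"claw":80},{"linear":[28,1,0],"twist":0,"claw":80},{"linear":[40,2,0],"twist":0,"claw":80},{"linear":[40,2,0],"twist":0,"claw":80}]' 
python3 -m handwheel '[{"linear":[40,2,0],"twist":0,"claw":80},{"linear":[40,2,0],"twist":0,"claw":80},{"linear":[40,2,0],"twist":0,"claw":80},{"linear":[40,2,0],"twist":0,"claw":80},{"linear":[40,2,0],"twist":0,"claw":80},{"linear":[40,2,0],"twist":0,"claw":80},{"linear":[40,2,0],"twist":0,"claw":80},{"linear":[40,2,0],"twist":0,"claw":80}]' 
python3 -m handwheel '[{"linear":[40,2,0],"twist":0,"claw":80},{"linear":[40,2,0],"twist":0,"claw":80},{"linear":[40,2,0],"twist":0,"claw":80},{"linear":[30,1,0],"twist":0,"claw":80},{"linear":[14,0,0],"twist":0,"claw":80},{"linear":[6,0,0],"twist":0,"claw":80},{"linear":[0,0,0],"twist":0,"claw":80},{"linear":[0,0,0],"twist":0,"claw":80}]'
python3 - <<'E'
from h import *
plan(.392,.283,.18,110); snap('wrist','w10');snap('scene','s10')
a=cv2.imread('pics/w10.png');b=cv2.imread('pics/s10.png')[110:270,150:310]
b=cv2.resize(b,None,fx=2.5,fy=2.5)
cv2.imwrite('pics/v10.png',cv2.resize(np.hstack([a,b]),None,fx=.769,fy=.769))
E
```

```text
time_s: 28.25
tcp_pos: [0.5844, -0.3419, 0.3013]
tool_rot: [-0.001, 0.767, 0.642, -0.0]
wrist_force: [0.7, -1.0, -0.1]
gripper_width: 0.0802
finger_force: 0.0
time_s: 29.05
tcp_pos: [0.5475, -0.226, 0.3608]
tool_rot: [-0.0, 0.576, 0.818, 0.0]
wrist_force: [1.0, 0.5, 0.6]
gripper_width: 0.0801
finger_force: 0.0
time_s: 29.85
tcp_pos: [0.4528, 0.0804, 0.3611]
tool_rot: [-0.0, 0.575, 0.818, 0.0]
wrist_force: [1.2, 1.0, 0.6]
gripper_width: 0.0798
finger_force: 0.0
time_s: 30.65
tcp_pos: [0.4028, 0.2403, 0.3611]
tool_rot: [0.0, 0.574, 0.819, -0.0]
wrist_force: [-0.5, -1.3, -0.5]
gripper_width: 0.0801
finger_force: 0.0
t 30.65 phi 109.89 twist -0.11 shift [ 43.8   4.4 181.1] tilt [-0. -0. -1.] q [ 0.37 -0.12  1.97 -0.    1.3   0.02] w 0.0801
```

View pics/v10.png

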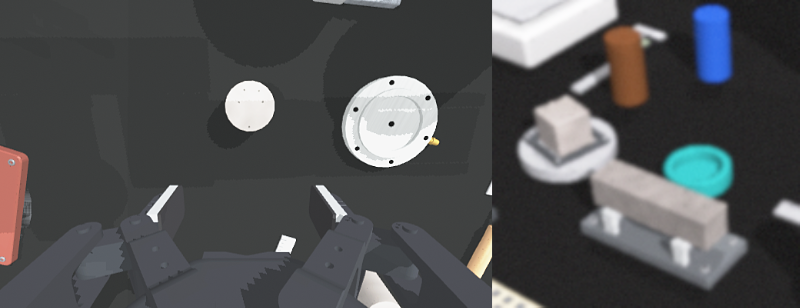

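Cube is seated in its frame, bar on rollers. Disc at (324,138) full-res, cell base bolt holes around (508,161).

Run:
```python
from h import *
E=circ('w10',324,138,.035); plan(E[0][0]/1e3,E[0][1]/1e3,.18,110)
P=np.array([ray('w10',u/.769,v/.769,.014)[:2] for u,v in((391.5,82),(428,97.5),(425,138),(391,161.5),(357,148),(356,109))],np.float32)*1e3
print(P.mean(0),cv2.minEnclosingCircle(P),1e3*ray('w10',391/.769,124/.769,.014))
im=cv2.imread('pics/w10.png').min(2);m=(im<110).astype(np.uint8);n,l,st,ce=cv2.connectedComponentsWithStats(m)
for s,c in zip(st,ce):
    if 8<s[4]<80 and 430<c[0]<580 and 90<c[1]<225: print(s[4],c.round(1),(1e3*ray('w10',*c,.014)[:2]).round(1))
```

```text
circ [391.1 285.7] 32.0 ell [391.2 285.7] [62.5 63.1]
t 30.75 phi 109.86 twist -0.14 shift [ 47.    4.4 181.2] tilt [-0. -0. -1.] q [ 0.37 -0.12  1.97 -0.    1.3   0.02] w 0.0805
[586.16003 329.38513] ((586.2778930664062, 329.491943359375), 56.22712707519531) [586.09267195 328.77550488  14.        ]
31 [508.9 106.6] [558.7 378.5]
32 [556.1 126.8] [614.9 377.4]
30 [462.3 141.8] [530.  330.4]
38 [508.8 160.7] [586.1 329.5]
23 [553.4 179.1] [642.  328.2]
23 [464.2 192.7] [557.4 281.4]
23 [508.4 210. ] [613.3 280.3]
```

```bash
python3 -m handwheel '[{"linear":[15,1.5,0],"twist":0,"claw":80},{"linear":[20,2,0],"twist":0,"claw":80},{"linear":[12,1,15],"twist":0,"claw":80},{"linear":[0,0,30],"twist":0,"claw":80},{"linear":[0,0,40],"twist":0,"claw":80},{"linear":[0,0,40],"twist":0,"claw":80},{"linear":[0,0,25],"twist":0,"claw":80},{"linear":[0,0,15],"twist":0,"claw":80}]' 
python3 -m handwheel '[{"linear":[0,0,10],"twist":0,"claw":80},{"linear":[0,0,4],"twist":0,"claw":80},{"linear":[0,0,0],"twist":0,"claw":80},{"linear":[0,0,0],"twist":0,"claw":80}]'
python3 - <<'E'
from h import *
plan(.3912,.2857,.182,109.9)
E
```

```text
time_s: 31.55
tcp_pos: [0.3904, 0.2851, 0.1935]
tool_rot: [-0.001, 0.575, 0.818, -0.002]
wrist_force: [0.5, -0.0, -0.5]
gripper_width: 0.0794
finger_force: 0.0
time_s: 31.95
tcp_pos: [0.3917, 0.2866, 0.1832]
tool_rot: [0.0, 0.574, 0.819, 0.001]
wrist_force: [0.6, -0.0, 0.5]
gripper_width: 0.0797
finger_force: 0.0
t 31.95 phi 109.94 twist 0.04 shift [-0.7 -0.8  1.2] tilt [ 0.002  0.001 -1.   ] q [0.47 0.18 2.04 0.   0.92 0.12] w 0.0797
```

```bash
python3 -m handwheel '[{"linear":[-0.6,-0.8,1],"twist":0,"claw":80},{"linear":[0,0,0],"twist":0,"claw":50},{"linear":[0,0,0],"twist":0,"claw":50},{"linear":[0,0,0],"twist":0,"claw":50},{"linear":[0,0,0],"twist":0,"claw":50},{"linear":[0,0,-4],"twist":0,"claw":50},{"linear":[0,0,-12],"twist":0,"claw":50},{"linear":[0,0,-25],"twist":0,"claw":50}]' 
python3 -m handwheel '[{"linear":[0,0,-30],"twist":0,"claw":50},{"linear":[0,0,-20],"twist":0,"claw":50},{"linear":[-2,13,-9],"twist":0,"claw":50},{"linear":[-3,25,0],"twist":0,"claw":50},{"linear":[-4,32,0],"twist":0,"claw":50},{"linear":[-4,35,0],"twist":0,"claw":50},{"linear":[-4,35,0],"twist":0,"claw":50},{"linear":[-4,30,0],"twist":0,"claw":50}]' 
python3 -m handwheel '[{"linear":[-3,19,0],"twist":0,"claw":50},{"linear":[-1,9,0],"twist":0,"claw":50},{"linear":[0,0,20],"twist":0,"claw":50},{"linear":[0,0,20],"twist":0,"claw":50},{"linear":[0,0,10],"twist":0,"claw":50},{"linear":[0,0,0],"twist":0,"claw":50},{"linear":[0,0,0],"twist":0,"claw":50}]'
python3 - <<'E'
from h import *
plan(.5861,.3294,.1965,109.9); snap('wrist','w11')
E
```

```text
time_s: 32.75
tcp_pos: [0.3892, 0.285, 0.2212]
tool_rot: [-0.001, 0.574, 0.819, -0.002]
wrist_force: [-0.3, 0.4, -1.9]
gripper_width: 0.062
finger_force: 66.2
time_s: 33.55
tcp_pos: [0.5589, 0.3242, 0.2818]
tool_rot: [0.0, 0.574, 0.819, 0.0]
wrist_force: [-0.1, -0.1, -2.6]
gripper_width: 0.0619
finger_force: 66.4
time_s: 34.25
tcp_pos: [0.585, 0.3299, 0.2318]
tool_rot: [0.0, 0.574, 0.819, 0.0]
wrist_force: [-0.0, -0.1, -1.2]
gripper_width: 0.0624
finger_force: 66.4
t 34.25 phi 109.97 twist 0.07 shift [-0.8  0.9 35.3] tilt [ 0.  0. -1.] q [0.4  0.49 1.52 0.   1.13 0.05] w 0.0624
```

View pics/w11.png

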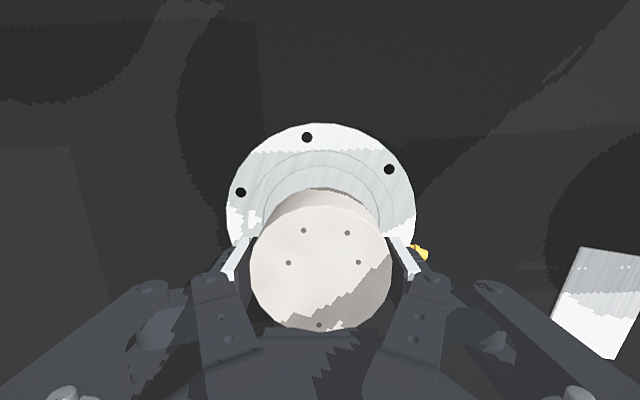

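Disc held flat over the ring (disc top around (320,268)), bolts at (307,137),(389,169),(241,192). Checking offsets.

Run:
```python
from h import *
for b in((307,137),(389,169),(241,192)):print((1e3*ray('w11',*b,.014)[:2]).round(1))
z=.2318-.182+.035
P=np.array([ray('w11',*p,z)[:2] for p in((250,262),(392,262),(320,204),(270,222),(372,222))])*1e3
A=np.c_[2*P,np.ones(len(P))];s=np.linalg.lstsq(A,(P**2).sum(1),rcond=None)[0];print('disc',s[:2],np.sqrt(s[2]+s[:2]@s[:2]))
```

```text
[558.9 378.6]
[614.9 377.5]
[530.  330.7]
disc [585.21234092 331.25384284] 31.204812373665607
```

```bash
python3 -m handwheel '[{"linear":[-1.3,0.6,8],"twist":0,"claw":50},{"linear":[0,0,9],"twist":0,"claw":50},{"linear":[0,0,7],"twist":0,"claw":50},{"linear":[0,0,5],"twist":0,"claw":50},{"linear":[0,0,3],"twist":0,"claw":50},{"linear":[0,0,1.5],"twist":0,"claw":50},{"linear":[0,0,0],"twist":0,"claw":50},{"linear":[0,0,0],"twist":0,"claw":50}]' 
python3 -m handwheel '[{"linear":[0,0,0.7],"twist":0,"claw":50},{"linear":[0,0,0],"twist":0,"claw":50},{"linear":[0,0,0],"twist":0,"claw":50}]'
python3 -m handwheel '[{"linear":[0,0,0.6],"twist":0,"claw":50},{"linear":[0,0,0],"twist":0,"claw":50},{"linear":[0,0,0],"twist":0,"claw":50}]'
```

```text
time_s: 35.1
tcp_pos: [0.5863, 0.3288, 0.198]
tool_rot: [0.0, 0.574, 0.819, 0.0]
wrist_force: [0.9, -0.4, -3.8]
gripper_width: 0.0622
finger_force: 66.4
time_s: 35.4
tcp_pos: [0.5862, 0.3287, 0.1972]
tool_rot: [0.0, 0.574, 0.819, 0.0]
wrist_force: [0.4, -0.1, -3.0]
gripper_width: 0.062
finger_force: 66.4
time_s: 35.7
tcp_pos: [0.5862, 0.3287, 0.1964]
tool_rot: [-0.0, 0.574, 0.819, -0.0]
wrist_force: [-0.4, 0.3, -3.1]
gripper_width: 0.0623
finger_force: 66.4
```

```bash
python3 -m handwheel '[{"linear":[0,0,0.5],"twist":0,"claw":50},{"linear":[0,0,0],"twist":0,"claw":50},{"linear":[0,0,0],"twist":0,"claw":50}]'
python3 -m handwheel '[{"linear":[0,0,0.5],"twist":0,"claw":50},{"linear":[0,0,0],"twist":0,"claw":50},{"linear":[0,0,0],"twist":0,"claw":50}]'
```

```text
time_s: 36.0
tcp_pos: [0.5862, 0.3288, 0.1963]
tool_rot: [0.0, 0.574, 0.819, -0.0]
wrist_force: [-3.5, -1.0, 3.0]
gripper_width: 0.0624
finger_force: 66.9
time_s: 36.3
tcp_pos: [0.5862, 0.3288, 0.1963]
tool_rot: [0.0, 0.574, 0.819, -0.0]
wrist_force: [-4.3, -2.5, 6.3]
gripper_width: 0.0622
finger_force: 67.4
```

```bash
python3 -m handwheel '[{"linear":[0,0,-0.7],"twist":0,"claw":82},{"linear":[0,0,0],"twist":0,"claw":82},{"linear":[0,0,0],"twist":0,"claw":82},{"linear":[0,0,0],"twist":0,"claw":82},{"linear":[0,0,-8],"twist":0,"claw":82},{"linear":[0,0,-20],"twist":0,"claw":82},{"linear":[0,0,-30],"twist":0,"claw":82},{"linear":[0,0,-40],"twist":0,"claw":82}]' 
python3 -m handwheel '[{"linear":[0,0,-40],"twist":0,"claw":82},{"linear":[0,0,-30],"twist":0,"claw":82},{"linear":[-20,-15,0],"twist":0,"claw":82},{"linear":[-30,-30,0],"twist":0,"claw":82},{"linear":[-30,-30,0],"twist":0,"claw":82},{"linear":[-20,-15,0],"twist":0,"claw":82},{"linear":[0,0,0],"twist":0,"claw":82},{"linear":[0,0,0],"twist":0,"claw":82}]'
python3 - <<'E'
from h import *
snap('wrist','w12');snap('top','t12');snap('scene','s12')
a=cv2.imread('pics/w12.png')
t=cv2.imread('pics/t12.png')[80:280,100:500]
s=cv2.imread('pics/s12.png')[100:340,140:500]
t=cv2.resize(t,(800,400));cv2.imwrite('pics/v12.png',np.vstack([cv2.resize(t,(700,350)),np.hstack([cv2.resize(a,(350,219)),cv2.resize(s,(350,219))])]))
E
```

```text
time_s: 37.1
tcp_pos: [0.5854, 0.3284, 0.2934]
tool_rot: [-0.001, 0.574, 0.819, -0.002]
wrist_force: [0.1, -0.0, -0.7]
gripper_width: 0.0825
finger_force: 0.0
time_s: 37.9
tcp_pos: [0.5359, 0.2038, 0.365]
tool_rot: [0.0, 0.574, 0.819, 0.001]
wrist_force: [-1.0, 0.5, 0.2]
gripper_width: 0.0822
finger_force: 0.0
```

View pics/v12.png

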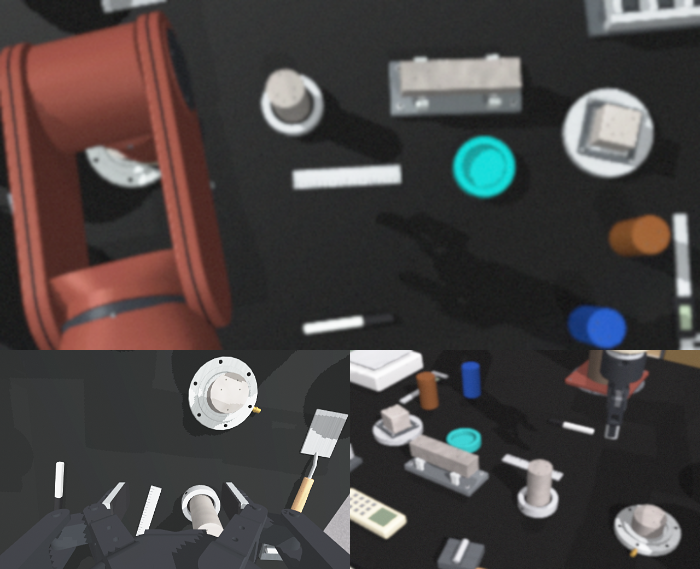

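All four specimens show seated: cylinder in the cup, bar across the rollers and centred on the jig (parallax-corrected), cube square in its frame, disc inside the ring. Handing in.

```bash
python3 -c "
from cell import env
print(env.job_done())"
```

```text
the job is handed in; nothing more can be done
None
```

All four specimens are seated in their fixtures, confirmed in the last camera views, and I handed the job in at about 38 s of robot time; the hand-in call returned no verdict.

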